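Clamp a glued batten pair: touch, then half a turn

ROBOT

A 6-joint arm with a two-finger parallel gripper is mounted at the origin on a cart in front of the work surface, level with it; the furniture and walls round the work are solid. World frame = base frame: x ahead of the robot, y to its left, z up, the work surface at z = 0. Lengths are in m, angles in rad, forces in N, time in s.
With the tool pointing down it reaches from about 0.375 to 0.9 m from the base axis. Payload 3.1 kg.
Tool frame: the origin (TCP) lies on the centre line of the jaws, within the pads' length; the fingertips stand ahead of it and the grasp point (between the pads) lies 3 mm ahead of it (robot.tip_reach is the z of the fingertips in the tool frame, in m); z points along the fingers, y is the line along which they close (so a half turn about z gives the same grasp; the last joint's range is limited). The gripper opens to 87 mm and grips with 3 to 60 N. Pads are 19 mm wide; open, the fingers measure 117 mm over their backs; the gripper's body (75 mm by 190 mm) begins 51 mm behind the grasp point.
Start: joints at [-1.288, 0.527, 1.433, -0, 1.181, -0.178], TCP at [0.278, -0.56, 0.245] pointing down, gripper open.
Joint ranges: [-3.08, 3.08], [-0.75, 2.2], [0.22, 2.44], [-1.43, 4.57], [0, 2.65], [-2.85, 2.85]. Speed limits (rad/s): [2.79, 2.79, 3.14, 3.14, 3.14, 3.14].

INTERFACE

Orientations are given as a unit quaternion [x, y, z, w].
In Python, from rig import sensors, eyes, ticket, robot gives the robot as it stands.
- The arm moves only by the tool drive_tool, never from a script. Its argument "deltas" is a list that holds one entry, the list of rows, each a list of 6 numbers: the shift along the tool's x, y, z in mm, then the turn, a rotation vector about the tool's x, y, z in rad. A call has 1 to 8 rows; each row shifts and turns the commanded pose from where the row before left it, along the tool's axes as they then stand; what a row does not reach is not made up. A row lasts 1/12 s, in which the tool goes at most 41.7 mm and 7.16 degrees, less where a joint would pass 70% of its speed; a pose out of reach is approached as far as the arm can. A call is refused whole if a number of a shift passes 41.7 or a number of a turn 0.125, either way. A call with a gripper value outside its range is refused whole. "gripper" is the opening in per cent of the stroke, from 0 (shut) to 100 (fully open), set as the call begins (left out, the last holds). The fingers move at their own pace and stop on an object; "squeeze" is the grip in N (left out, the last holds). Time passes only in rows, so rows that do not move let the fingers close. It gives the time, the measured TCP pose, the force, the opening and the grip force at its end, in the units of the state.
- sensors.get_obs(): the state, without advancing time (a new reading comes with each control period).
- eyes.camera(name): name is "scene" or "top"; returns a dict with "img" (400x640x3 uint8, red, green, blue), "fov_y" (degrees; the focal length in pixels is half the picture's height over the tangent of half this angle, whatever the lens; pixels are square), "cx", "cy" (the principal point, pixels), "xyz" and "attitude" of the camera in the world. Camera axes: x right, y up, looking along -z (the intrinsics and any distortion apply to the point x, -y, -z); pixel columns grow to the right and rows downward; lengths in m; the calibration is good to about 2 mm. A picture is of the moment at which its call begins. There is no depth.
- ticket.hand_in(): hands the job in; it is judged then, once.
The state is a dict: "time": time; "q": joint angles; "joint_velocities": joint speeds; "joint_torque": joint torques, N m; "position": TCP position; "tool_rot": TCP orientation; "ft_force": force on the tool from outside, world axes, zero at the start; "moment": the same for the moment, N m; "grip_width": finger opening in m; "grip_force": force on a finger pad.
Only numpy, scipy, OpenCV 4.12 (cv2) and the standard library are available. Lean on these libraries where they do the work, as an engineer would, in place of code of your own. Each camera call takes 0.05 s, during which the arm holds its last target. There are 200 camera calls.

TASK

The two battens on the bed of the screw press have just been glued together. Push them along the bed until their end is up against the end stop, then wind the crank clockwise until the foot just touches the wood, give it half a turn more and leave it there. Do not overtighten, and do not disturb the glue bottle, tape measure and roll of masking tape standing round the press.

Things in the scene. Friction and masses are not known exactly. Their poses are not given: they have to be found in the camera images.
- press: Grey metal screw press, fixed to the table. Origin on the table surface (z = 0) exactly below the vertical screw axis; x points to the column at the back, y along the bed to the end stop; the bed's open end is at -y. Column: x = 70 to 127 mm, |y| < 25 mm. Bed 20 mm high, x = -52 to +52 mm, y = -165 to +120 mm.
- board: Glued pair of wooden battens, one loose piece 70 x 200 x 40 mm (x, y, z), about 0.35 kg, lying lengthwise on the bed between the rails with its top 60 mm above the table. Origin at the centre of its underside, y along its length towards the end stop.
- board_near_end (a point): Centre of the battens' free end face (the one at the open end of the bed, to be pushed), 20 mm above the bed.
- board_far_end (a point): Centre of the battens' other end face, which must come up against the end stop.
- stop_face (a point): Point on the face of the end stop (a wall across the bed, its face at the press's y = +100 mm, top 52 mm above the table), on the bed's middle line, 45 mm above the table.
- bed (a point): Point on the bed's top (20 mm above the table), on the screw axis. A rail runs along each side of the bed: 12 mm wide, top 36 mm above the table, inner faces at the press's x = -39.5 and +39.5 mm, from y = -160 to +100 mm.
- beam (a point): Centre of the top of the nut boss (42 mm diameter, on the screw axis), 162 mm above the table. The boss sits in a beam (|y| < 22 mm) that crosses from x = -15 mm back to the column, 125 to 155 mm above the table.
- crank (a joint): Angle of the crank in rad, growing clockwise seen from above, which lowers screw, crank and foot by 16 mm per full turn (6.283 rad). At 0 the arm points to the press's -x, at pi/2 to its +y, at pi to its +x. Range 0 to 14. Self-locking: friction about 0.15 N m (some 3 N pushed at 45 mm); stays where it is left.
- crank_arm (a point): Middle of the crank arm: 45 mm from the screw axis, at half the arm's height, 209 mm above the table with the crank at 0. The arm is a dark flat bar 14 mm wide, 16 mm high, from a hub of 14 mm radius (top 6 mm above the arm) to 91 mm. Between hub and grip its side is free to be pushed with closed fingers.
- crank_grip (a point): Centre of the crank's upright black grip (22 mm diameter, 80 mm from the screw axis, rising 26 mm above the arm; fixed to the arm), at half its height, 230 mm above the table with the crank at 0.
- foot_face (a point): Centre of the underside of the press foot (round rubber disc 46 mm in diameter, on the screw axis). With the crank at 0 and nothing touching it is 78 mm above the table. The foot does not turn with the crank.
- foot (a joint): How far the foot's spring is pressed in, in m, 0 to 0.016: 0 while the foot hangs free, and from the moment the foot touches the wood it grows by 16 mm per turn of the crank (8 mm for half a turn). About 1.5 N at 0, 1.5 N more for each mm.
- glue: White glue bottle with orange nozzle, 62 mm diameter, 167 mm tall, standing behind the bed (bystander). Origin at the centre of its underside.
- tape_measure: Yellow tape measure 36 x 78 x 64 mm beyond the end stop (bystander). Origin at the centre of its underside.
- masking_tape: Roll of masking tape lying flat, 104 mm diameter, 25 mm high, behind the press (bystander). Origin at the centre of its underside.
Not all that is in view belongs to the job. Of the things that look like the board, the larger one is meant.

How it is judged:
On the way, in this order (a step that is already met when the one before it is completed fails the run):
1. the battens lie against the end stop (within 4 mm), the foot still off them (y of board_far_end in the frame of press above 0.096 m and value of joint foot below 0.0004 m), for 0.2 s.
2. the foot touches the battens (value of joint foot above 0.0008 m and z of foot_face in the frame of board below 0.042 m), for 0.05 s.
At the end, for the whole second after the job is handed in: The battens lie flat on the bed with their end within 4 mm of the end stop, the foot presses on them with the crank half a turn past first touch (0.31 to 0.69 of a turn, that is the foot's spring pressed in 5 to 11 mm), and battens and crank are at rest (y of board_far_end in the frame of press above 0.096 m and value of joint foot between 0.005 and 0.011 m and z of foot_face in the frame of board below 0.042 m and angle between board's own z axis and vertical below 0.05 rad and linear speed of board below 0.01 m/s and velocity of joint crank between -0.05 and 0.05 rad/s).
It fails at once if overtightened: the foot pressed in more than 12.5 mm (over three quarters of a turn past touch) (value of joint foot above 0.0125 m).
It fails at once if the glue bottle is moved more than 20 mm (distance of glue from where it was at the start of the episode above 0.02 m).
It fails at once if the tape measure is moved more than 20 mm (distance of tape_measure from where it was at the start of the episode above 0.02 m).
It fails at once if the masking tape is moved more than 20 mm (distance of masking_tape from where it was at the start of the episode above 0.02 m).
It also fails if it takes over 58 s, if anything falls off the work surface, if the arm or the gripper's body presses on something with over 40 N, if the wrist force passes 120 N, or if a joint passes its speed limit or range.

## Working session

There is one attempt and no reset: what is moved stays moved. The work goes in short steps, Python scripts to look and compute and a tool call to move; the robot and the scene stay as the last step left them, time stands still between calls to the robot, and variables do not carry over. Pictures are saved under pics/ and viewed, at most 10 in all, crops included, and the job is handed in when it is done.

Besides the shell and the picture viewer there is one more tool, called after ">>>" in YAML: its name, and indented under it one key for each argument. drive_tool: Moves the arm, as the interface text tells. Its arguments: {"type":"object","properties":{"deltas":{"type":"array"},"gripper":{"type":"number"},"squeeze":{"type":"number"}},"required":["deltas"]}

```bash
ls; mkdir -p pics
cat > h.py <<'E'
import numpy as np,cv2
from scipy.spatial.transform import Rotation as R
from rig import sensors,eyes,ticket,robot
E
python3 - <<'E'
from h import *
import json
for n in("scene","top"):
    c=eyes.camera(n); cv2.imwrite(f"pics/{n}0.png",c["img"][:,:,::-1]); 
    print({k:v for k,v in c.items() if k!="img"})
o=sensors.get_obs();print(o); print(robot.tip_reach,[a for a in dir(robot) if a[0]!='_'])
E
```

```text
pics
{'fov_y': 54.242216878768, 'cx': 316.8058707711946, 'cy': 200.14232743131066, 'xyz': array([ 1.14468119, -0.1256665 ,  0.86912273]), 'attitude': array([0.28247398, 0.19594344, 0.5459203 , 0.76405867])}
{'fov_y': 50.64054580035879, 'cx': 313.29411240334576, 'cy': 201.21770666660487, 'xyz': array([0.51019861, 0.08686162, 1.17679275]), 'attitude': array([ 0.00984347, -0.00756446, -0.69910741,  0.71490889])}
{'time': 0.1, 'q': array([-1.28845875e+00,  5.28400474e-01,  1.43376105e+00,  5.16982011e-06,
        1.18139884e+00, -1.78525314e-01]), 'joint_velocities': array([ 0.0015678 , -0.00117549, -0.00270467, -0.00099966, -0.0017199 ,
       -0.00051303]), 'joint_torque': array([ 2.85967126e-04, -4.40983057e+01, -1.77150679e+01,  6.35511219e-02,
        5.34050690e-02, -5.15417878e-05]), 'position': array([ 0.27779134, -0.55919075,  0.24365686]), 'tool_rot': array([ 9.73567698e-01,  2.28396517e-01, -4.86581619e-05, -9.82657746e-04]), 'ft_force': array([-0.03174931, -0.34935961,  0.7514858 ]), 'moment': array([0.02170811, 0.04870706, 0.062763  ]), 'grip_force': 0.0, 'grip_width': 0.08709265068387115}
0.022 ['Unreachable', 'tip_reach']
```

View pics/scene0.png

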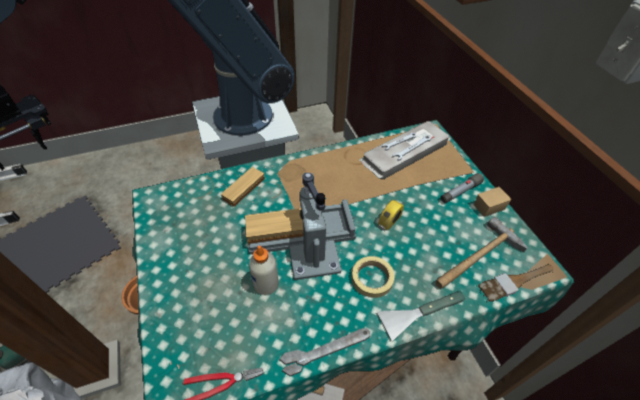

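View pics/top0.png

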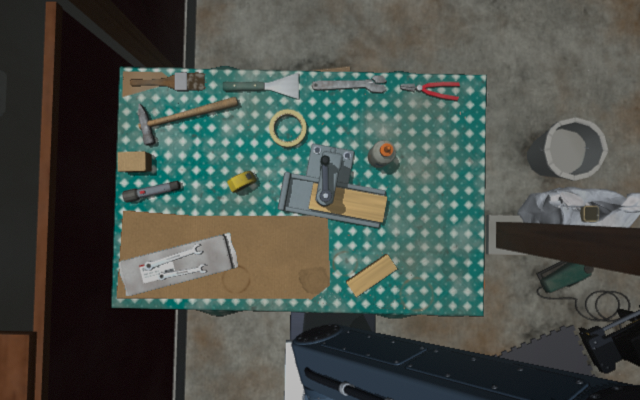

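The scene view shows the press at about (315,230), with the battens at its left and the glue bottle at (263,272). In the top view the press is near (325,190), the battens' free end near (386,208), the glue at (383,155), the tape measure at (241,181), the masking tape at (287,128) and the decoy batten at (372,275). I'll enlarge both views.

```bash
cat >> h.py <<'E'
def cam(n): return eyes.camera(n)
def ray(c,u,v):
    f=200/np.tan(np.radians(c["fov_y"]/2)); d=np.array([(u-c["cx"])/f,-(v-c["cy"])/f,-1])
    return R.from_quat(c["attitude"]).apply(d)
def onz(c,u,v,z):
    d=ray(c,u,v); return c["xyz"]+d*(z-c["xyz"][2])/d[2]
def proj(c,p):
    f=200/np.tan(np.radians(c["fov_y"]/2)); q=R.from_quat(c["attitude"]).inv().apply(np.asarray(p)-c["xyz"])
    return np.stack([c["cx"]+f*q[...,0]/-q[...,2],c["cy"]-f*q[...,1]/-q[...,2]],-1)
def crop(c,name,x0,y0,w,h,s):
    cv2.imwrite(f"pics/{name}.png",cv2.resize(c["img"][y0:y0+h,x0:x0+w,::-1],None,fx=s,fy=s,interpolation=cv2.INTER_CUBIC))
E
python3 - <<'E'
from h import *
c=cam("top"); crop(c,"t1",265,130,135,100,5.9)
s=cam("scene"); crop(s,"s1",235,160,135,135,4.4)
E
```

```text
(no output)
```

View pics/t1.png

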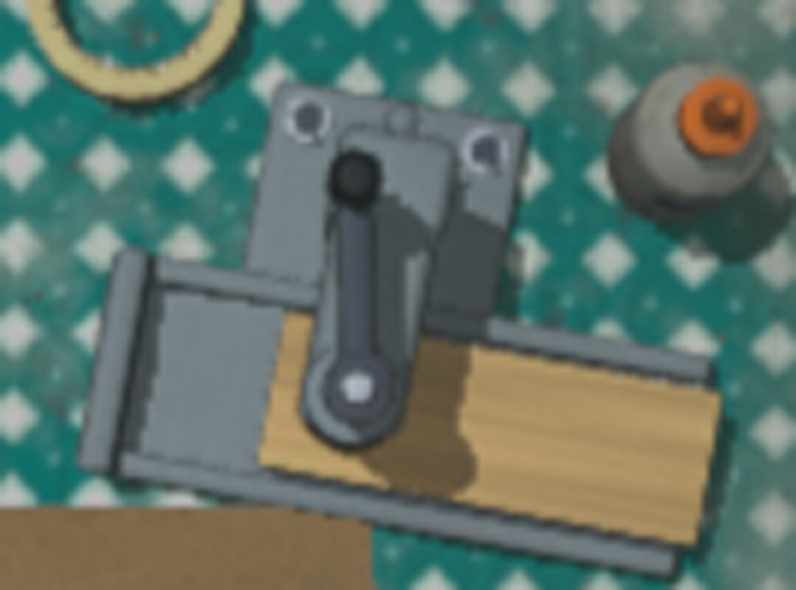

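View pics/s1.png

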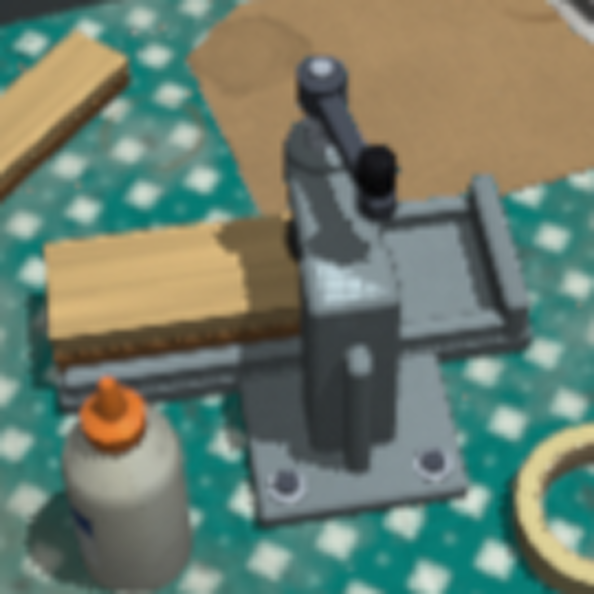

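The top crop shows the hub centre at (357,387), the grip top at (355,178), the battens' free end corners at (720,393) and (693,543), and the stop at left around (134,360). In the scene crop the hub is at (322,68) and the grip at (378,160). I'll cast rays to get positions.

Run:
```python
from h import *
c=cam("top"); s=cam("scene")
T=lambda x,y,z: onz(c,265+(x+.5)/5.9-.5,130+(y+.5)/5.9-.5,z)
S=lambda x,y,z: onz(s,235+(x+.5)/4.4-.5,160+(y+.5)/4.4-.5,z)
pr=lambda n,p:print(n,np.round(np.array(p)*1000,1))
b=[T(720,393,.06),T(693,543,.06),T(287,315,.06),T(262,465,.06)]
for i in b: pr("board",i)
nc=(b[0]+b[1])/2; pr("near top centre",nc)
ax=(b[2]+b[3]-b[0]-b[1]); print("yaw board dir",np.degrees(np.arctan2(ax[1],ax[0])),"w",np.linalg.norm(b[0]-b[1]))
r=[T(712,358,.036),T(676,578,.036)]; st=[T(150,258,.052),T(118,474,.052)]
for i in r+st: pr("rail/stop",i)
d=(st[0]+st[1]-r[0]-r[1])/2; print("bed len",np.linalg.norm(d[:2]),"dir",np.degrees(np.arctan2(d[1],d[0])), "x-dir from stop",np.degrees(np.arctan2(*(st[0]-st[1])[1::-1])), "w",np.linalg.norm(st[0]-st[1]),np.linalg.norm(r[0]-r[1]))
pr("hub top",T(357,387,.2156)); pr("hub scene",S(322,66,.2156))
pr("grip top",T(355,175,.236)); pr("grip top scene",S(378,153,.236))
pr("grip top scene2",S(378,153,.243))
gl=S(128,560,.0); pr("glue approx base", gl); pr("glue neck",T(722,115,.15));pr("glue neck s",S(113,430,.13))
# board mask
h=cv2.cvtColor(c["img"],cv2.COLOR_RGB2HSV); m=cv2.inRange(h,(12,70,90),(24,200,255)); m[:, :300]=0; m[:180]=0; m[235:]=0; m[:,400:]=0
p=cv2.findNonZero(m); print(cv2.minAreaRect(p), len(p))
```

```text
board [ 555.3 -102.6   60. ]
board [487.9 -91.8  60. ]
board [585.9  92.   60. ]
board [518.4 101.7  60. ]
near top centre [521.6 -97.2  60. ]
yaw board dir 81.03573318151876 w 0.06824317540105335
rail/stop [ 572.2 -102.7   36. ]
rail/stop [471.3 -88.1  36. ]
rail/stop [610.9 154.5  52. ]
rail/stop [513.  166.7  52. ]
bed len 0.2591827792465833 dir 81.07249003026111 x-dir from stop -7.053892588952238 w 0.09864192582221341 0.10195558121695293
hub top [548.2  63.7 215.6]
hub scene [544.5  66.2 215.6]
grip top [627.6  66.7 236. ]
grip top scene [628.   67.7 236. ]
grip top scene2 [633.7  65.6 243. ]
glue approx base [674.3 -92.2   0. ]
glue neck [666.5 -86.1 150. ]
glue neck s [672.4 -86.8 130. ]
((341.9400329589844, 214.57998657226562), (82.01897430419922, 53.21841812133789), 10.30484676361084) 2126
```

>>> drive_tool:
  deltas:
    - [[0,0,0,0,0,-0.119],[0,0,0,0,0,-0.119],[0,0,0,0,0,-0.119],[0,0,0,0,0,-0.119],[0,0,0,0,0,-0.119],[0,0,0,0,0,-0.119],[0,0,0,0,0,-0.119],[0,0,0,0,0,-0.119]]
  gripper: 0
  squeeze: 20

```text
time: 0.97
position: [0.2779, -0.5597, 0.2444]
tool_rot: [0.759, 0.651, 0.0, -0.0]
ft_force: [-0.5, -0.7, 0.2]
grip_width: 0.0418
grip_force: 0.0
```

>>> drive_tool:
  deltas:
    - [[28,10.5,0,0,0,0],[28,10.5,0,0,0,0],[28,10.5,0,0,0,0],[28,10.5,0,0,0,0],[28,10.5,0,0,0,0],[28,10.5,0,0,0,0],[28,10.5,0,0,0,0],[28,10.5,0,0,0,0]]

```text
time: 1.63
position: [0.3966, -0.3505, 0.2446]
tool_rot: [0.761, 0.649, 0.0, 0.0]
ft_force: [0.7, -0.1, -0.4]
grip_width: 0.0011
grip_force: 0.0
```

>>> drive_tool:
  deltas:
    - [[28,10.5,0,0,0,0],[28,10.5,0,0,0,0],[28,10.5,0,0,0,0],[28,10.5,0,0,0,0],[28,10.5,0,0,0,0],[28,10.5,0,0,0,0],[28,10.5,0,0,0,0],[0,0,0,0,0,0]]

```text
time: 2.3
position: [0.5012, -0.1655, 0.2447]
tool_rot: [0.759, 0.651, 0.001, -0.0]
ft_force: [-0.4, -0.7, 0.9]
grip_width: -0.0
grip_force: 0.0
```

```bash
cat >> h.py <<'E'
O=np.array([.547,.063]); YD=np.radians(81.1)
def press(p): d=np.asarray(p)[:2]-O; return np.array([d@[np.sin(YD),-np.cos(YD)],d@[np.cos(YD),np.sin(YD)]])*1000
def st():
    o=sensors.get_obs(); m=R.from_quat(o["tool_rot"]).as_matrix()
    print("t",round(o["time"],2),"press xy",press(o["position"]).round(1),"z",(o["position"][2]*1000).round(1),"yaw",np.degrees(np.arctan2(m[1,0],m[0,0])).round(2),"toolz",m[:,2].round(3),"F",o["ft_force"].round(1),"w",round(o["grip_width"],4),"q",o["q"].round(2))
E
python3 -c "from h import *;st()"
```

```text
t 2.3 press xy [  -9.9 -232.8] z 244.7 yaw 81.2 toolz [ 0.001  0.002 -1.   ] F [-0.4 -0.7  0.9] w -0.0 q [-0.53  0.4   1.68  0.    1.07 -0.38]
```

>>> drive_tool:
  deltas:
    - [[0,1,24,0,0,0],[0,1,24,0,0,0],[0,1,24,0,0,0],[0,1,24,0,0,0],[0,1,24,0,0,0],[0,1,24,0,0,0],[0,1,24,0,0,0],[0,1,22,0,0,0]]

```text
time: 2.97
position: [0.5073, -0.1716, 0.0533]
tool_rot: [0.761, 0.649, -0.0, 0.0]
ft_force: [-0.3, 0.0, -0.1]
grip_width: 0.0008
grip_force: 0.0
```

>>> drive_tool:
  deltas:
    - [[10,0,0,0,0,0],[10,0,0,0,0,0],[10,0,0,0,0,0],[10,0,0,0,0,0],[8,0,0,0,0,0],[8,0,0,0,0,0],[8,0,0,0,0,0],[8,0,0,0,0,0]]

```text
time: 3.63
position: [0.5198, -0.0998, 0.0555]
tool_rot: [0.76, 0.649, 0.0, 0.001]
ft_force: [-0.5, -2.8, 1.6]
grip_width: 0.0002
grip_force: 1.5
```

```bash
python3 -c "
from h import *;st()
c=cam('top'); crop(c,'t2',265,130,135,100,5.9)"
```

```text
t 3.63 press xy [  -1.7 -165. ] z 55.5 yaw 81.0 toolz [ 0.002 -0.002 -1.   ] F [-0.5 -2.8  1.6] w 0.0002 q [-0.4   0.7   1.81 -0.    0.62 -0.24]
```

View pics/t2.png

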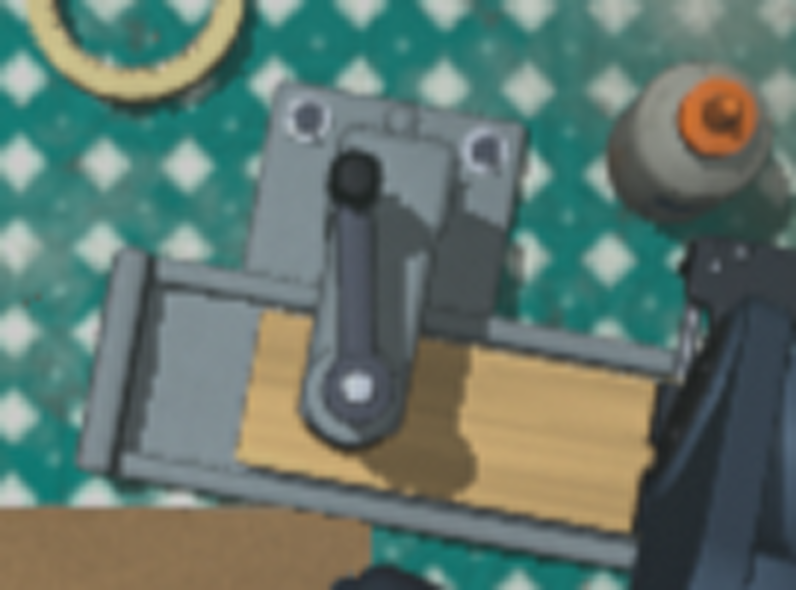

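The battens moved about 9 mm. Their far edge is now at crop (250,385), the stop face is near (140,365), and the gripper body clears the glue bottle. I'll push on.

>>> drive_tool:
  deltas:
    - [[6,0,0,0,0,0],[6,0,0,0,0,0],[6,0,0,0,0,0],[6,0,0,0,0,0],[6,0,0,0,0,0],[6,0,0,0,0,0],[6,0,0,0,0,0],[4,0,0,0,0,0]]

```text
time: 4.35
position: [0.526, -0.0537, 0.0545]
tool_rot: [0.761, 0.649, -0.0, -0.0]
ft_force: [-1.1, -3.2, 1.5]
grip_width: 0.0001
grip_force: 1.5
```

>>> drive_tool:
  deltas:
    - [[1.5,0,0,0,0,0],[1.5,0,0,0,0,0],[1.5,0,0,0,0,0],[1,0,0,0,0,0],[0,0,0,0,0,0]]

```text
time: 4.77
position: [0.5268, -0.0489, 0.0545]
tool_rot: [0.761, 0.649, 0.0, -0.0]
ft_force: [0.3, -0.6, 1.7]
grip_width: 0.0008
grip_force: 0.7
```

```bash
python3 -c "
from h import *;st()"
```

```text
t 4.77 press xy [  -2.6 -113.7] z 54.5 yaw 80.93 toolz [-0.  0. -1.] F [ 0.3 -0.6  1.7] w 0.0008 q [-0.3   0.7   1.81  0.    0.63 -0.15]
```

>>> drive_tool:
  deltas:
    - [[1,0,0,0,0,0],[1,0,0,0,0,0],[1,0,0,0,0,0]]

```text
time: 5.02
position: [0.5273, -0.0461, 0.0545]
tool_rot: [0.761, 0.649, -0.0, -0.0]
ft_force: [0.1, -3.0, 0.5]
grip_width: 0.0002
grip_force: 2.3
```

>>> drive_tool:
  deltas:
    - [[1,0,0,0,0,0],[1,0,0,0,0,0]]

```text
time: 5.18
position: [0.5274, -0.046, 0.0545]
tool_rot: [0.76, 0.65, -0.001, 0.001]
ft_force: [-3.7, -14.3, 0.7]
grip_width: 0.0007
grip_force: 7.6
```

```bash
python3 -c "
from h import *;st()
c=cam('top'); crop(c,'t3',265,130,135,100,5.9)"
```

```text
t 5.18 press xy [  -2.5 -110.7] z 54.5 yaw 81.1 toolz [-0.001 -0.003 -1.   ] F [ -3.7 -14.3   0.7] w 0.0007 q [-0.3   0.7   1.81 -0.01  0.63 -0.14]
```

View pics/t3.png

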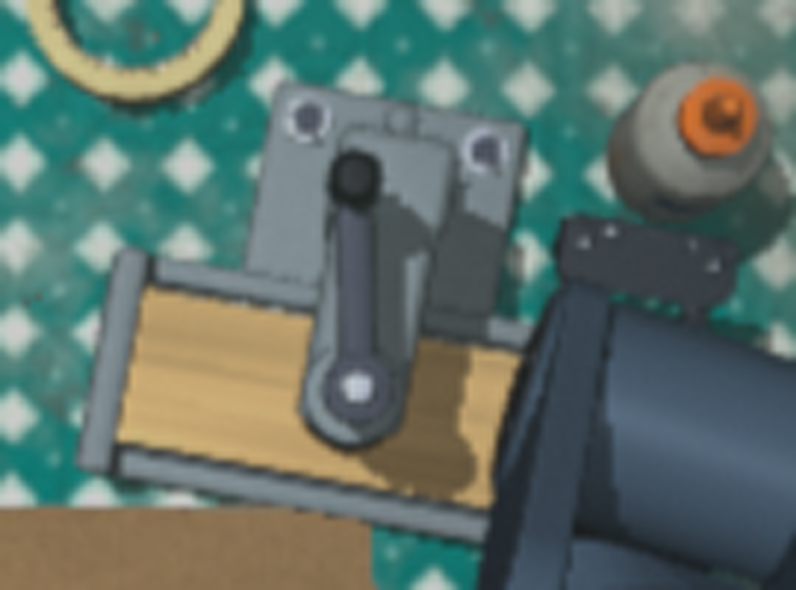

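The battens are against the stop: their edge is flush at crop (130,370), and the push force rose to 14 N. Next I'll retract, rise, and go over to the +y side of the crank arm.

>>> drive_tool:
  deltas:
    - [[-10,0,0,0,0,0],[-15,0,-5,0,0,0],[0,0,-35,0,0,0],[0,0,-36,0,0,0],[0,0,-36,0,0,0],[0,0,-36,0,0,0],[0,0,-36,0,0,0],[0,0,-36,0,0,0]]

```text
time: 5.9
position: [0.5229, -0.0681, 0.276]
tool_rot: [0.761, 0.649, 0.0, -0.001]
ft_force: [0.6, -0.4, -0.3]
grip_width: 0.0006
grip_force: 0.0
```

>>> drive_tool:
  deltas:
    - [[21,5.5,0,0,0,0],[21,5.5,0,0,0,0],[21,5.5,0,0,0,0],[21,5.5,0,0,0,0],[21,5.5,0,0,0,0],[21,5.5,0,0,0,0],[21,5.5,0,0,0,0],[22,5.5,0,0,0,0]]

```text
time: 6.57
position: [0.5934, 0.0925, 0.274]
tool_rot: [0.761, 0.649, -0.0, -0.001]
ft_force: [0.1, -0.3, -0.3]
grip_width: 0.0004
grip_force: 0.0
```

>>> drive_tool:
  deltas:
    - [[0,0,0,0,0,0]]

```text
time: 6.65
position: [0.5945, 0.095, 0.274]
tool_rot: [0.76, 0.65, 0.001, -0.001]
ft_force: [0.2, -1.8, 1.3]
grip_width: 0.0004
grip_force: 0.0
```

```bash
python3 -c "
from h import *;st()"
```

```text
t 6.65 press xy [41.9 39. ] z 274.0 yaw 81.13 toolz [ 0.     0.003 -1.   ] F [ 0.2 -1.8  1.3] w 0.0004 q [-0.03  0.46  1.46  0.    1.22  0.12]
```

>>> drive_tool:
  deltas:
    - [[0,0,13,0,0,0],[0,0,13,0,0,0],[0,0,13,0,0,0],[0,0,13,0,0,0],[0,0,13,0,0,0],[0,0,0,0,0,0]]

```text
time: 7.15
position: [0.5911, 0.0909, 0.2065]
tool_rot: [0.761, 0.649, -0.003, -0.003]
ft_force: [-1.7, 1.5, -0.2]
grip_width: 0.0005
grip_force: 0.0
```

```bash
cat > path.py <<'E'
from h import *
import sys
def F(p,r=42):
    a=np.array([np.cos(p),-np.sin(p)]); n=np.array([-np.sin(p),-np.cos(p)])
    return r*a-(7+15*abs(n[0])+9.5*abs(n[1]))*n
def rows(p0,p1,n,start=None):
    st(); o=sensors.get_obs(); cur=press(o["position"]) if start is None else np.array(start); z=0
    out=[]
    for p in np.linspace(p0,p1,n):
        d=np.round((F(p)-cur)*2)/2; cur=cur+d
        dz=round((2.2*(p-p0)-z)*2)/2; z+=dz
        out.append([d[1],d[0],dz,0,0,0])
    for i in range(0,n,8): print(str([[float(x) if x%1 else int(x) for x in r] for r in out[i:i+8]]))
    print(cur)
if __name__=="__main__":
    a=[float(x) for x in sys.argv[1:]]; rows(a[0],a[1],int(a[2]),a[3:] or None)
E
python3 path.py -0.3 2.0 24
```

```text
t 7.15 press xy [39.3 34.4] z 206.5 yaw 80.92 toolz [-0.007  0.001 -1.   ] F [-1.7  1.5 -0.2] w 0.0005 q [-0.03  0.54  1.54  0.    1.07  0.12]
[[-2.5, -5, 0, 0, 0, 0], [-4.5, 3, 0, 0, 0, 0], [-5.5, 2.5, 0.5, 0, 0, 0], [-5.5, 2, 0, 0, 0, 0], [-2.5, 2, 0.5, 0, 0, 0], [-3.5, 1, 0, 0, 0, 0], [-3, 1.5, 0.5, 0, 0, 0], [-4, 1, 0, 0, 0, 0]]
[[-3.5, 0.5, 0.5, 0, 0, 0], [-4.5, 0, 0, 0, 0, 0], [-4, -0.5, 0, 0, 0, 0], [-4.5, -0.5, 0.5, 0, 0, 0], [-4.5, -1.5, 0, 0, 0, 0], [-4.5, -2, 0.5, 0, 0, 0], [-4, -2.5, 0, 0, 0, 0], [-4, -3, 0.5, 0, 0, 0]]
[[-4, -3.5, 0, 0, 0, 0], [-3.5, -4, 0, 0, 0, 0], [-2.5, -5, 0.5, 0, 0, 0], [-2.5, -4.5, 0, 0, 0, 0], [-2, -3.5, 0.5, 0, 0, 0], [-1.5, -3.5, 0, 0, 0, 0], [-1.5, -4.5, 0.5, 0, 0, 0], [-1, -4.5, 0, 0, 0, 0]]
[  4.80424942 -48.64152611]
```

>>> drive_tool:
  deltas:
    - [[-2.5,-5,0,0,0,0],[-4.5,3,0,0,0,0],[-5.5,2.5,0.5,0,0,0],[-5.5,2,0,0,0,0],[-2.5,2,0.5,0,0,0],[-3.5,1,0,0,0,0],[-3,1.5,0.5,0,0,0],[-4,1,0,0,0,0]]

```text
time: 7.82
position: [0.5973, 0.0594, 0.2083]
tool_rot: [0.761, 0.649, 0.001, 0.0]
ft_force: [-0.4, 5.3, -0.9]
grip_width: 0.0005
grip_force: 1.9
```

```bash
python3 -c "
from h import *;st()
c=cam('top'); crop(c,'t4',265,130,135,100,5.9)
c=cam('scene'); crop(c,'s4',235,160,135,135,4.4)
a=cv2.imread('pics/t4.png');b=cv2.imread('pics/s4.png');h=400
cv2.imwrite('pics/m4.png',np.hstack([cv2.resize(a,(450,334)),cv2.resize(b,(334,334))]))"
```

```text
t 7.82 press xy [50.3  4.3] z 208.3 yaw 80.94 toolz [ 0.001  0.001 -1.   ] F [-0.4  5.3 -0.9] w 0.0005 q [-0.09  0.54  1.53  0.    1.07  0.07]
```

View pics/m4.png

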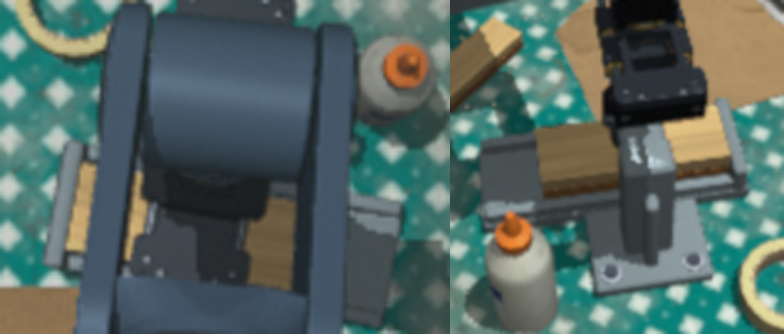

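Both views are mostly hidden by the arm. The battens are still at the stop, the glue is untouched, and the roughly 5 N reaction shows the finger is pushing the crank arm. I'll go on.

```bash
python3 path.py 0.5 2.0 16
```

```text
t 7.92 press xy [50.6  3.4] z 208.3 yaw 80.92 toolz [ 0.001 -0.001 -1.   ] F [ 0.8  2.4 -0.4] w 0.0003 q [-0.09  0.54  1.53 -0.    1.07  0.07]
[[-3.5, -3, 0, 0, 0, 0], [-4.5, 0, 0, 0, 0, 0], [-4, 0, 0.5, 0, 0, 0], [-4.5, -1, 0, 0, 0, 0], [-4.5, -1, 0.5, 0, 0, 0], [-4.5, -2, 0, 0, 0, 0], [-4, -2.5, 0.5, 0, 0, 0], [-4, -3, 0, 0, 0, 0]]
[[-4, -4, 0.5, 0, 0, 0], [-3.5, -4, 0, 0, 0, 0], [-2.5, -4.5, 0, 0, 0, 0], [-2.5, -4.5, 0.5, 0, 0, 0], [-2, -3.5, 0, 0, 0, 0], [-1.5, -4, 0.5, 0, 0, 0], [-1.5, -4, 0, 0, 0, 0], [-1, -4.5, 0.5, 0, 0, 0]]
[  5.10870549 -48.64834519]
```

>>> drive_tool:
  deltas:
    - [[-3.5,-3,0,0,0,0],[-4.5,0,0,0,0,0],[-4,0,0.5,0,0,0],[-4.5,-1,0,0,0,0],[-4.5,-1,0.5,0,0,0],[-4.5,-2,0,0,0,0],[-4,-2.5,0.5,0,0,0],[-4,-3,0,0,0,0]]

```text
time: 8.58
position: [0.5795, 0.0274, 0.2068]
tool_rot: [0.761, 0.649, 0.0, 0.001]
ft_force: [1.9, 3.1, 0.5]
grip_width: 0.0001
grip_force: 1.6
```

>>> drive_tool:
  deltas:
    - [[-4,-4,0.5,0,0,0],[-3.5,-4,0,0,0,0],[-2.5,-4.5,0,0,0,0],[-2.5,-4.5,0.5,0,0,0],[-2,-3.5,0,0,0,0],[-1.5,-4,0.5,0,0,0],[-1.5,-4,0,0,0,0],[-1,-4.5,0.5,0,0,0]]

```text
time: 9.25
position: [0.5449, 0.0144, 0.2051]
tool_rot: [0.761, 0.649, 0.001, 0.002]
ft_force: [6.0, 0.1, -0.5]
grip_width: 0.0005
grip_force: 2.1
```

```bash
python3 path.py 2.1 4.4 24
```

```text
t 9.25 press xy [  5.5 -48.3] z 205.1 yaw 80.94 toolz [ 0.004 -0.001 -1.   ] F [ 6.   0.1 -0.5] w 0.0005 q [-0.18  0.47  1.68 -0.    0.99 -0.02]
[[-0.5, -5.5, 0, 0, 0, 0], [0.5, -4.5, 0, 0, 0, 0], [0.5, -5, 0.5, 0, 0, 0], [1.5, -5, 0, 0, 0, 0], [2.5, -5, 0.5, 0, 0, 0], [2.5, -4.5, 0, 0, 0, 0], [3.5, -4.5, 0.5, 0, 0, 0], [4, -4, 0, 0, 0, 0]]
[[4.5, -3.5, 0.5, 0, 0, 0], [5, -3, 0, 0, 0, 0], [5.5, -2, 0, 0, 0, 0], [4, -2, 0.5, 0, 0, 0], [3, -1.5, 0, 0, 0, 0], [3, -1, 0.5, 0, 0, 0], [3.5, -1, 0, 0, 0, 0], [4, -1, 0.5, 0, 0, 0]]
[[4, -0.5, 0, 0, 0, 0], [4.5, 0.5, 0, 0, 0, 0], [4, 0.5, 0.5, 0, 0, 0], [4.5, 1, 0, 0, 0, 0], [4.5, 1.5, 0.5, 0, 0, 0], [4.5, 2.5, 0, 0, 0, 0], [4, 2.5, 0.5, 0, 0, 0], [4, 3.5, 0, 0, 0, 0]]
[-36.0441127   32.69433554]
```

>>> drive_tool:
  deltas:
    - [[-0.5,-5.5,0,0,0,0],[0.5,-4.5,0,0,0,0],[0.5,-5,0.5,0,0,0],[1.5,-5,0,0,0,0],[2.5,-5,0.5,0,0,0],[2.5,-4.5,0,0,0,0],[3.5,-4.5,0.5,0,0,0],[4,-4,0,0,0,0]]

```text
time: 9.92
position: [0.5074, 0.0355, 0.2028]
tool_rot: [0.761, 0.649, -0.001, -0.0]
ft_force: [3.2, -2.9, -0.9]
grip_width: 0.0007
grip_force: 1.6
```

>>> drive_tool:
  deltas:
    - [[4.5,-3.5,0.5,0,0,0],[5,-3,0,0,0,0],[5.5,-2,0,0,0,0],[4,-2,0.5,0,0,0],[3,-1.5,0,0,0,0],[3,-1,0.5,0,0,0],[3.5,-1,0,0,0,0],[4,-1,0.5,0,0,0]]

```text
time: 10.58
position: [0.4982, 0.07, 0.2009]
tool_rot: [0.761, 0.649, -0.001, -0.0]
ft_force: [0.7, -4.1, 0.2]
grip_width: 0.0007
grip_force: 1.8
```

```bash
python3 path.py 3.7 5.3 17
```

```text
t 10.58 press xy [-49.3  -0.6] z 200.9 yaw 80.94 toolz [-0.001 -0.    -1.   ] F [ 0.7 -4.1  0.2] w 0.0007 q [-0.08  0.43  1.78 -0.    0.94  0.08]
[[3.5, 1.5, 0, 0, 0, 0], [4, 0, 0, 0, 0, 0], [4.5, 0.5, 0.5, 0, 0, 0], [4.5, 1.5, 0, 0, 0, 0], [4.5, 1.5, 0.5, 0, 0, 0], [4, 2, 0, 0, 0, 0], [4.5, 3, 0.5, 0, 0, 0], [3.5, 3.5, 0, 0, 0, 0]]
[[3.5, 4, 0.5, 0, 0, 0], [3.5, 4.5, 0, 0, 0, 0], [2.5, 4.5, 0, 0, 0, 0], [2, 4, 0.5, 0, 0, 0], [2, 3.5, 0, 0, 0, 0], [1, 4, 0.5, 0, 0, 0], [1.5, 4.5, 0, 0, 0, 0], [0.5, 4.5, 0.5, 0, 0, 0]]
[[0, 5, 0, 0, 0, 0]]
[ 2.69588514 48.86135365]
```

>>> drive_tool:
  deltas:
    - [[3.5,1.5,0,0,0,0],[4,0,0,0,0,0],[4.5,0.5,0.5,0,0,0],[4.5,1.5,0,0,0,0],[4.5,1.5,0.5,0,0,0],[4,2,0,0,0,0],[4.5,3,0.5,0,0,0],[3.5,3.5,0,0,0,0]]

```text
time: 11.25
position: [0.5167, 0.101, 0.1992]
tool_rot: [0.761, 0.649, -0.001, -0.001]
ft_force: [-3.4, -2.9, -0.3]
grip_width: 0.0005
grip_force: 1.6
```

>>> drive_tool:
  deltas:
    - [[3.5,4,0.5,0,0,0],[3.5,4.5,0,0,0,0],[2.5,4.5,0,0,0,0],[2,4,0.5,0,0,0],[2,3.5,0,0,0,0],[1,4,0.5,0,0,0],[1.5,4.5,0,0,0,0],[0.5,4.5,0.5,0,0,0]]

```text
time: 11.92
position: [0.5518, 0.1118, 0.1972]
tool_rot: [0.761, 0.649, -0.001, -0.001]
ft_force: [-4.2, -0.6, 2.2]
grip_width: -0.0002
grip_force: 2.3
```

```bash
python3 path.py 5.3 6.8 16
```

```text
t 11.92 press xy [-2.8 48.9] z 197.2 yaw 80.93 toolz [-0.004  0.001 -1.   ] F [-4.2 -0.6  2.2] w -0.0002 q [0.   0.51 1.64 0.   1.   0.16]
[[0, 5.5, 0, 0, 0, 0], [-1, 5, 0, 0, 0, 0], [-1, 5, 0.5, 0, 0, 0], [-2, 5, 0, 0, 0, 0], [-2.5, 4.5, 0.5, 0, 0, 0], [-3, 4.5, 0, 0, 0, 0], [-4, 4, 0.5, 0, 0, 0], [-4, 4, 0, 0, 0, 0]]
[[-5, 3, 0.5, 0, 0, 0], [-5.5, 2.5, 0, 0, 0, 0], [-5, 2, 0, 0, 0, 0], [-3, 1.5, 0.5, 0, 0, 0], [-3, 1.5, 0, 0, 0, 0], [-3.5, 1, 0.5, 0, 0, 0], [-3.5, 1, 0, 0, 0, 0], [-4, 0.5, 0.5, 0, 0, 0]]
[47.7235924  -1.08351606]
```

>>> drive_tool:
  deltas:
    - [[0,5.5,0,0,0,0],[-1,5,0,0,0,0],[-1,5,0.5,0,0,0],[-2,5,0,0,0,0],[-2.5,4.5,0.5,0,0,0],[-3,4.5,0,0,0,0],[-4,4,0.5,0,0,0],[-4,4,0,0,0,0]]

```text
time: 12.58
position: [0.5868, 0.0897, 0.1956]
tool_rot: [0.761, 0.649, 0.0, -0.002]
ft_force: [-3.2, 3.3, -1.1]
grip_width: 0.0006
grip_force: 2.0
```

>>> drive_tool:
  deltas:
    - [[-5,3,0.5,0,0,0],[-5.5,2.5,0,0,0,0],[-5,2,0,0,0,0],[-3,1.5,0.5,0,0,0],[-3,1.5,0,0,0,0],[-3.5,1,0.5,0,0,0],[-3.5,1,0,0,0,0],[-4,0.5,0.5,0,0,0]]

```text
time: 13.25
position: [0.5968, 0.0543, 0.1948]
tool_rot: [0.761, 0.649, 0.002, 0.001]
ft_force: [0.2, 5.3, -0.1]
grip_width: 0.0002
grip_force: 2.2
```

>>> drive_tool:
  deltas:
    - [[0,0,0,0,0,0],[0,0,0,0,0,0]]

```text
time: 13.42
position: [0.5968, 0.0535, 0.1948]
tool_rot: [0.761, 0.649, 0.002, 0.002]
ft_force: [1.2, 3.4, 0.1]
grip_width: 0.0003
grip_force: 1.6
```

```bash
python3 path.py 6.9 7.1 2
```

```text
t 13.42 press xy [50.7 -1.7] z 194.8 yaw 80.91 toolz [ 0.005 -0.    -1.   ] F [1.2 3.4 0.1] w 0.0003 q [-0.1   0.55  1.55  0.    1.03  0.06]
[[-3.5, -3, 0, 0, 0, 0], [-8.5, -1, 0.5, 0, 0, 0]]
[ 46.6998958  -13.65778123]
```

>>> drive_tool:
  deltas:
    - [[-5,-1,0,0,0,0],[0,0,0,0,0,0],[0,0,0,0,0,0]]

```text
time: 13.67
position: [0.5943, 0.0489, 0.1945]
tool_rot: [0.761, 0.649, 0.001, 0.001]
ft_force: [1.6, 2.4, 0.9]
grip_width: 0.0005
grip_force: 1.5
```

```bash
python3 -c "from h import *;st()"
```

```text
t 13.67 press xy [48.9 -6.6] z 194.5 yaw 80.93 toolz [ 0.003 -0.    -1.   ] F [1.6 2.4 0.9] w 0.0005 q [-0.11  0.55  1.56 -0.    1.03  0.05]
```

>>> drive_tool:
  deltas:
    - [[6,0,0,0,0,0],[6,0,0,0,0,0],[0,0,-25,0,0,0],[0,0,-25,0,0,0],[0,0,-25,0,0,0],[0,0,-25,0,0,0],[0,0,0,0,0,0]]

```text
time: 14.25
position: [0.5981, 0.0609, 0.2998]
tool_rot: [0.76, 0.649, 0.003, 0.004]
ft_force: [0.6, 0.1, 0.4]
grip_width: 0.0001
grip_force: 0.0
```

>>> drive_tool:
  deltas:
    - [[-32,-14,0,0,0,0],[-32,-14,0,0,0,0],[-32,-14,0,0,0,0],[-32,-14,0,0,0,0],[-32,-14,0,0,0,0],[-32,-14,0,0,0,0],[-32,-14,0,0,0,0],[-32,-14,0,0,0,0]]

```text
time: 14.92
position: [0.4428, -0.1752, 0.2937]
tool_rot: [0.76, 0.649, -0.001, -0.0]
ft_force: [0.5, -0.1, 0.6]
grip_width: 0.0005
grip_force: 0.0
```

>>> drive_tool:
  deltas:
    - [[-32,-12,0,0,0,0],[-32,-12,0,0,0,0],[-32,-12,0,0,0,0],[-32,-12,0,0,0,0],[-32,-12,0,0,0,0],[-32,-12,0,0,0,0]]

```text
time: 15.42
position: [0.3415, -0.3535, 0.2937]
tool_rot: [0.761, 0.649, -0.001, -0.0]
ft_force: [1.6, -0.7, -0.3]
grip_width: 0.0004
grip_force: 0.0
```

```bash
python3 -c "
from h import *;st()
c=cam('top'); crop(c,'t5',265,130,135,100,5.9)
c=cam('scene'); crop(c,'s5',235,160,135,135,4.4)"
```

```text
t 15.42 press xy [-138.6 -443.3] z 293.7 yaw 80.97 toolz [-0.001 -0.    -1.   ] F [ 1.6 -0.7 -0.3] w 0.0004 q [-1.03  0.29  1.7  -0.    1.16 -0.87]
```

View pics/t5.png

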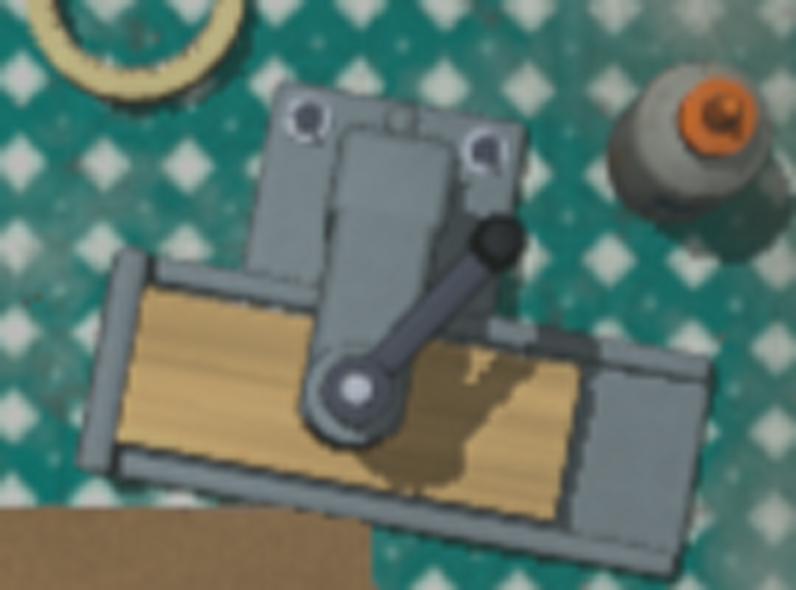

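View pics/s5.png

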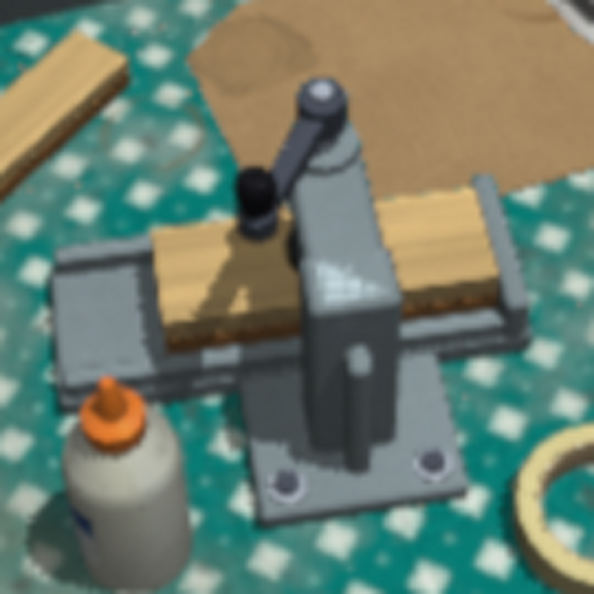

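The battens are flush with the stop at crop (130,370) and the bystanders haven't moved. The hub is at (356,388) and the grip top at (498,238), so I'll check the crank angle before handing in.

Run:
```python
from h import *
c=cam("top")
T=lambda x,y,z: onz(c,265+(x+.5)/5.9-.5,130+(y+.5)/5.9-.5,z)
d=T(498,238,.217)-T(356,388,.197); a=np.degrees(np.arctan2(d[1],d[0])); phi=2*np.pi+np.radians(-8.9-a)
print(np.linalg.norm(d[:2]),a,"phi",phi,"foot mm",(phi+np.pi)*16/2/np.pi-18)
```

```text
0.07878811044269497 -42.276887469428345 phi 6.865721887588749 foot mm 7.48341722086348
```

```bash
python3 -c "
from h import *
print(ticket.hand_in())"
```

```text
the job is handed in; nothing more can be done
None
```

I pushed the battens up against the end stop and wound the crank to about 0.47 turn past first touch (by the camera, the foot's spring is pressed in about 7.5 mm). The glue bottle and masking tape looked unmoved in the last pictures; the tape measure was out of frame, but the arm never went near it. The job is handed in, and no verdict came back.

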